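Seal the canisters and ring them up

TASK

Three white canisters of different heights stand at the checkout with their black seal buttons up: gently press each button down with the fingers until it stops, first on the tallest canister, then on the middle one, then on the shortest, and after that press the long bar key on the keypad and let it go, without touching the small keys. Nothing is to be gripped or lifted: the canisters stay standing where they are, and everything else on the counter is left alone.

Things in the scene. Friction and masses are not known exactly. Their poses are not given: they have to be found in the camera images.
- tall_button (a point): Centre of the flat top of the seal button on the tall canister (tallest of the three, see tall_foot). The button is a black round plunger 32 mm in diameter in the middle of the lid; fully up its top stands 24 mm above the lid (174 mm above the counter), fully down 14 mm. This point moves down with the button. z is up.
- tall_foot (a point): Centre of the underside of the tall canister, on the counter (z = 0): white, round, 86 mm in diameter, grey band, steel lid 90 mm in diameter whose top is 150 mm above the counter; loose, upright, 0.25 to 0.7 kg. z is the canister's axis, up.
- seal_tall (a joint): How far that button has been pushed down, m: 0 up, 0.010 fully down against its stop. It resists with about 4 N, has no return spring and stays where it is left; at the start 0 to 0.002. Its 5 mm cap is sprung: with the plunger at its stop and the push above 6 N, the cap gives up to 7 mm more at 1 N/mm and comes back when let go.
- middle_button (a point): Centre of the flat top of the seal button on the middle canister (middle one of the three, see middle_foot). The button is a black round plunger 32 mm in diameter in the middle of the lid; fully up its top stands 24 mm above the lid (139 mm above the counter), fully down 14 mm. This point moves down with the button. z is up.
- middle_foot (a point): Centre of the underside of the middle canister, on the counter (z = 0): white, round, 86 mm in diameter, grey band, steel lid 90 mm in diameter whose top is 115 mm above the counter; loose, upright, 0.25 to 0.7 kg. z is the canister's axis, up.
- seal_middle (a joint): How far that button has been pushed down, m: 0 up, 0.010 fully down against its stop. It resists with about 4 N, has no return spring and stays where it is left; at the start 0 to 0.002. Its 5 mm cap is sprung: with the plunger at its stop and the push above 6 N, the cap gives up to 7 mm more at 1 N/mm and comes back when let go.
- short_button (a point): Centre of the flat top of the seal button on the short canister (shortest of the three, see short_foot). The button is a black round plunger 32 mm in diameter in the middle of the lid; fully up its top stands 24 mm above the lid (104 mm above the counter), fully down 14 mm. This point moves down with the button. z is up.
- short_foot (a point): Centre of the underside of the short canister, on the counter (z = 0): white, round, 86 mm in diameter, grey band, steel lid 90 mm in diameter whose top is 80 mm above the counter; loose, upright, 0.25 to 0.7 kg. z is the canister's axis, up.
- seal_short (a joint): How far that button has been pushed down, m: 0 up, 0.010 fully down against its stop. It resists with about 4 N, has no return spring and stays where it is left; at the start 0 to 0.002. Its 5 mm cap is sprung: with the plunger at its stop and the push above 6 N, the cap gives up to 7 mm more at 1 N/mm and comes back when let go.
- bar_top (a point): Centre of the flat top of the keypad's long bar key: grey, 90 mm long (y) and 30 mm wide (x), its top 50 mm above the counter when up, the only long key. z is up. The keypad is a black slab 160 mm (x) by 150 mm (y), 28 mm high, fixed to the counter; its bar key lies along the edge nearest the robot.
- bar_key (a joint): How far the bar key is pressed, in m: 0 up, 0.010 fully down. It springs back; it starts to move at about 2 N and takes 5 N at 0.004 and 9 N fully down. It registers from 0.004.
- small_keys_mid (a point): Centre of the keypad's block of 12 small grey keys (3 rows along x by 4 along y, block 74 mm in x by 114 mm in y), on their tops, 36 mm above the counter. Their near edge is 32 mm in x from the middle line of the bar key (17 mm clear of its side).
- small_keys: The 12 small keys as one fixed part; origin at the centre of the keypad's underside, x away from the bar key.
- sauce_a: Bystander: red sauce bottle with a blue cap, 68 mm in diameter, 182 mm high; loose, origin at the centre of its underside.
- sauce_b: Bystander: a second red sauce bottle, the same as the first; loose, origin at the centre of its underside.
- carton: Bystander: cardboard carton 90 x 120 x 110 mm high; loose, origin at the centre of its underside.
- tub: Bystander: white tub with a green flat lid, 100 mm in diameter, 60 mm high; loose, origin at the centre of its underside.
- tin: Bystander: low tin with a paper band, 66 mm in diameter, 42 mm high; loose, origin at the centre of its underside.
- punnet: Bystander: punnet of tomatoes with a yellow rim, 100 x 110 x 50 mm high; loose, origin at the centre of its underside.

How it is judged:
By the outcome, as a careful person would: the job done as asked, in the order asked, and still so for the second after the job is handed in, with the robot touching nothing.
It also fails if it takes over 61 s, if anything falls off the work surface, if the arm or the gripper's body presses on something with over 40 N, if the wrist force passes 120 N, or if a joint passes its speed limit or range.

ROBOT

A 7-joint arm with a two-finger parallel gripper is mounted at the origin on the work surface. World frame = base frame: x ahead of the robot, y to its left, z up, the work surface at z = 0. Lengths are in m, angles in rad, forces in N, time in s.
With the tool pointing down it reaches from about 0.4 to 0.85 m from the base axis. Payload 10.4 kg.
Tool frame: the origin (TCP) lies at the very end of the fingers, on their centre line; the grasp point (between the pads) lies 19 mm behind it; z points along the fingers, x is the direction in which the jaws open and shut, and the axes are right-handed (so a half turn about z gives the same grasp; the last joint's range is limited). The gripper opens to 87 mm and grips with 3 to 60 N. Pads are 19 mm wide; open, the fingers measure 117 mm over their backs; the gripper's body (75 mm by 190 mm) begins 51 mm behind the grasp point.
Start: joints at [-1.149, 0.332, -0.065, 1.46, 0.022, 1.35, -0.088], TCP at [0.269, 0.564, 0.223] pointing down, gripper open.
Joint ranges: [-2.6, 2.6], [-0.5, 2.12], [-1.47, 1.34], [0.16, 2.42], [-1.27, 4.41], [0.06, 2.06], [-2.6, 2.6]. Speed limits (rad/s): [2.22, 2.22, 2.79, 2.79, 3.14, 3.14, 3.14].

INTERFACE

Orientations are given as a unit quaternion [x, y, z, w].
In Python, from bench import r gives the robot as it stands. The module is installed in compiled form; this text tells all that it offers.
- The arm moves only by the tool carry_out, never from a script. Its argument "commands" is a list that holds one entry, the list of rows, each a list of 7 numbers: the closure in counts, from 0 (fully open) to 255 (shut), then the shift along the tool's x, y, z in units of 25 mm (1.0 is 25 mm), then the turn, a rotation vector about the tool's x, y, z in units of 5 degrees (1.0 is 5 degrees). A call has 1 to 12 rows; each row is the pose to reach, as a shift and turn from the pose measured when the call began, along the tool's axes at that moment; what a row does not reach only later rows make up. A row lasts 1/8 s, in which the tool goes at most 62.5 mm and 10.7 degrees, less where a joint would pass 70% of its speed; a pose out of reach is approached as far as the arm can. A call with a gripper value outside its range is refused whole. The fingers move at their own pace and stop on an object; "grip_force" is the grip in N (left out, the last holds). Time passes only in rows, so rows that repeat a pose let the fingers close. It gives the time, the measured TCP pose, the force and the opening at its end, in the units of the state.
- r.read_state(): the state, without advancing time (a new reading comes with each control period).
- r.camera(name): name is "scene" or "top" or "wrist"; returns the picture (384x512x3 uint8, blue, green, red); there is no depth.
- r.camera_info(name): a dict with "fx", "fy", "cx", "cy" (pixels), "k1" (the pictures are not rectified: a ray, as slopes to the right and down, at radius r is drawn at 1 + k1 r^2 times it, then the intrinsics apply), "origin" and "rotation" of the camera in the world. Camera axes: x right, y down, z forward; pixel columns grow to the right and rows downward; lengths in m; the calibration is good to about 2 mm. A picture is of the moment at which its call begins: read the wrist's pose just before it. camera_info takes no time and is no camera call; for the wrist camera it gives the pose at the moment of the call.
- r.close_job(): hands the job in, once; it reports no verdict.
The state is a dict: "time": time; "joint_positions": joint angles; "joint_vel": joint speeds; "joint_torque": joint torques, N m; "ee_pos": TCP position; "eef_rot": TCP orientation; "ft_force": force on the tool from outside, world axes, zero at the start; "torque": the same for the moment, N m; "width": finger opening in m.
Only numpy, scipy, OpenCV 4.12 (cv2) and the standard library are available. Lean on these libraries where they do the work, as an engineer would, in place of code of your own. Each camera call takes 0.05 s, during which the arm holds its last target.

## Working session

There is one attempt and no reset: what is moved stays moved. The work goes in short steps, Python scripts to look and compute and a tool call to move; the robot and the scene stay as the last step left them, time stands still between calls to the robot, and variables do not carry over. Pictures are saved under pics/ and viewed, and the job is handed in when it is done.

Besides the shell and the picture viewer there is one more tool, called after "Call:" by a JSON object that holds its "method" and its "body". carry_out: Moves the arm, as the interface text tells. Its arguments: {"type":"object","properties":{"commands":{"type":"array"},"grip_force":{"type":"number"}},"required":["commands"]}

```bash
mkdir -p pics; python3 - <<'E'
from bench import r
import cv2
s=r.read_state(); print(s)
for n in ("scene","top"):
    cv2.imwrite(f"pics/{n}0.png",r.camera(n)); print(n,r.camera_info(n))
E
```

```text
{'time': 0.0, 'joint_positions': array([-1.14857971,  0.33287607, -0.06469454,  1.46094276,  0.02156855,
        1.3499164 , -0.08850927]), 'joint_vel': array([ 3.74333027e-04, -1.33600058e-03,  1.26012182e-03,  3.11216339e-04,
       -5.58954175e-05,  5.05848580e-05, -6.18601065e-04]), 'joint_torque': array([ 3.96931464e-04, -6.23264194e+01,  2.50514917e-02, -3.89900780e+01,
       -6.12497795e-02,  3.96631029e-02,  1.57607528e-04]), 'ee_pos': array([0.26876162, 0.56382402, 0.22175062]), 'eef_rot': array([ 8.45663021e-01,  5.33716713e-01, -6.01856352e-04,  4.03010345e-04]), 'ft_force': array([ 0.30826381,  0.19292723, -0.12460072]), 'torque': array([-0.06192818,  0.07245525,  0.00766395]), 'width': 0.08706271962331326}
scene {'fx': 415.79757319933896, 'fy': 415.79757319933896, 'cx': 259.2099092351088, 'cy': 192.9696888856427, 'k1': -0.14936393782075733, 'origin': array([ 1.12195065, -0.21699767,  0.94657997]), 'rotation': array([ 0.79943475,  0.512812  , -0.17397061, -0.26011952])}
top {'fx': 483.50024628398785, 'fy': 483.50024628398785, 'cx': 254.37497064224524, 'cy': 190.92983322331406, 'k1': -0.1350900819448987, 'origin': array([0.48834209, 0.02594085, 1.50181084]), 'rotation': array([-0.70202662,  0.71133297, -0.01572357,  0.0302786 ])}
```

View pics/scene0.png

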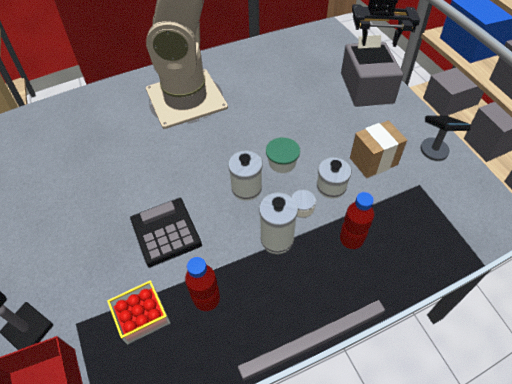

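View pics/top0.png

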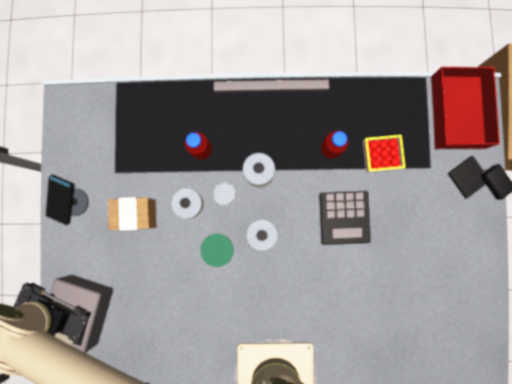

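The scene picture shows the tall canister (button ~278,204), the middle one (~245,160), the short one (~334,165), and the keypad at (165,230). In the top picture their buttons are near (258,168), (262,235) and (186,203), with the bar key near (348,233). Next I measure them by blob.

```bash
cat > h.py <<'E'
import numpy as np, cv2
from scipy.spatial.transform import Rotation as R
def ray(info,u,v):
    K=np.array([[info['fx'],0,info['cx']],[0,info['fy'],info['cy']],[0,0,1.]])
    p=cv2.undistortPoints(np.array([[[u,v]]],float),K,np.array([info['k1'],0,0,0,0.]))[0,0]
    # model: drawn = ray*(1+k1 r^2) -> OpenCV k1 model
    return R.from_quat(info['rotation']).as_matrix()@np.array([p[0],p[1],1])
def at_z(info,u,v,z):
    d=ray(info,u,v); o=np.array(info['origin']); return o+d*(z-o[2])/d[2]
def proj(info,P):
    q=R.from_quat(info['rotation']).as_matrix().T@(np.asarray(P,float)-info['origin'])
    x=q[:2]/q[2]; x=x*(1+info['k1']*(x@x)); return np.array([info['fx']*x[0]+info['cx'],info['fy']*x[1]+info['cy']])
def blob(img,u,v,w,lo,hi):
    c=img[v-w:v+w+1,u-w:u+w+1].astype(int); g=c.max(2)
    m=((g>=lo)&(g<=hi)).astype(np.uint8)
    n,l,st,ce=cv2.connectedComponentsWithStats(m)
    return [(round(ce[i][0]+u-w,2),round(ce[i][1]+v-w,2),int(st[i][4]),[int(a) for a in st[i][2:4]]) for i in range(1,n) if st[i][4]>8]
E
python3 - <<'E'
from h import *
from bench import r
t=cv2.imread('pics/top0.png'); s=cv2.imread('pics/scene0.png')
it=r.camera_info('top'); isc=r.camera_info('scene')
for n,(u,v),(us,vs),z in (("tall",(258,168),(278,204),.173),("mid",(262,235),(245,160),.138),("short",(186,203),(334,165),.103)):
    for b in blob(t,u,v,11,0,80): print(n,'top',b,at_z(it,b[0],b[1],z))
    for b in blob(s,us,vs,13,0,60): print(n,'scene',b,at_z(isc,b[0],b[1],z))
for b in blob(t,348,233,22,100,255): 
    print('bar',b,at_z(it,b[0],b[1],.05))
def up(im,x0,y0,w,h,k): return cv2.resize(im[y0:y0+h,x0:x0+w],None,fx=k,fy=k,interpolation=cv2.INTER_CUBIC)
cv2.imwrite('pics/z1.png',up(t,160,140,220,120,3.6)); cv2.imwrite('pics/z2.png',up(s,120,130,260,140,3))
E
```

```text
tall top (np.float64(257.86), np.float64(166.72), 29, [7, 6]) [0.64204532 0.04229791 0.173     ]
tall scene (np.float64(278.14), np.float64(203.64), 122, [12, 13]) [0.64324555 0.03796785 0.173     ]
mid scene (np.float64(244.56), np.float64(159.12), 90, [10, 12]) [0.45931042 0.03239625 0.138     ]
short top (np.float64(184.23), np.float64(202.43), 35, [7, 6]) [0.54895672 0.25894554 0.103     ]
short scene (np.float64(335.33), np.float64(165.43), 87, [10, 12]) [0.55263789 0.25358285 0.103     ]
bar (np.float64(344.18), np.float64(214.06), 274, [39, 8]) [ 0.50979781 -0.21365901  0.05      ]
bar (np.float64(350.08), np.float64(247.29), 611, [45, 45]) [ 0.40997049 -0.22942004  0.05      ]
bar (np.float64(347.0), np.float64(232.5), 348, [31, 12]) [ 0.45438429 -0.22099797  0.05      ]
```

View pics/z1.png

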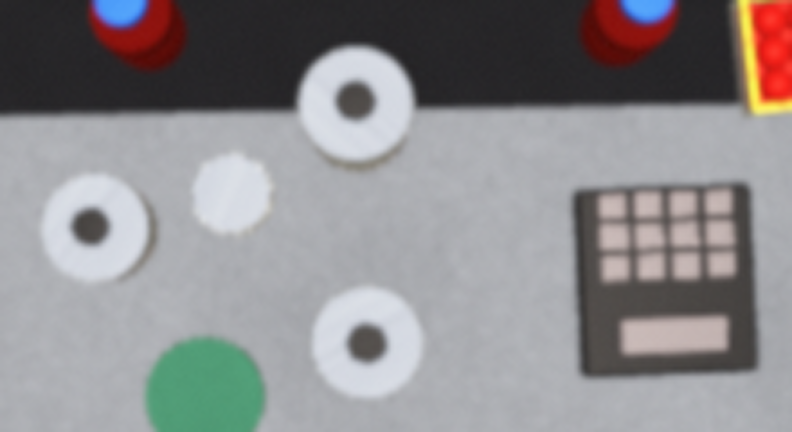

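View pics/z2.png

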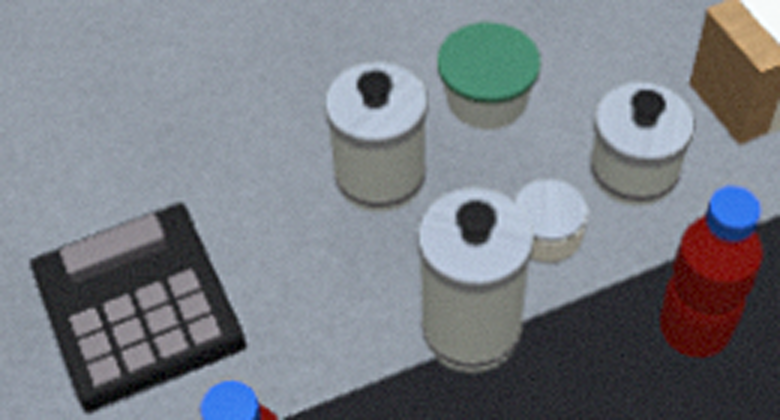

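The crops confirm which canister is which. The tall one stands between the two sauce bottles, the tin is beside it and the tub is near the middle one. Next I refine the positions using lid circles and a subpixel button centroid.

```bash
python3 - <<'E'
from h import *
from bench import r
t=cv2.imread('pics/top0.png').astype(float).max(2)
it=r.camera_info('top'); isc=r.camera_info('scene')
for n,(u,v),z in (("tall",(258,168),.173),("mid",(262,235),.138),("short",(185,203),.103)):
    for k in range(5):
        yy,xx=np.mgrid[v-9:v+10,u-9:u+10]; rr=np.hypot(xx-u,yy-v)
        c=t[v-9:v+10,u-9:u+10]; w=np.clip(200-c,0,None)*(rr<8); 
        cu,cv_=(w*xx).sum()/w.sum(),(w*yy).sum()/w.sum(); u,v=int(round(cu)),int(round(cv_))
    P=at_z(it,cu,cv_,z); print(n,cu,cv_,P,'area px diam',2*np.sqrt((w.sum()/w.max())/np.pi),'scene px',proj(isc,P))
m=at_z(it,347.0,232.5,.05);print(m,proj(isc,m))
# bar corners
im=cv2.imread('pics/top0.png').max(2)[222:244,328:368]
m=(im>110).astype(np.uint8);n,l,st,ce=cv2.connectedComponentsWithStats(m)
k=[i for i in range(1,n) if 250<st[i][4]<450][0]
rc=cv2.minAreaRect(np.argwhere(l==k)[:,::-1].astype(np.float32)); print(rc)
B=cv2.boxPoints(rc)+[328,222]
for b in B: print(b,at_z(it,*b,.05))
E
```

```text
tall 258.2586495810744 167.50133070478068 [0.63985661 0.04122447 0.173     ] area px diam 10.206344951492511 scene px [278.77456242 202.03997619]
mid 261.45010395010394 234.91943866943868 [0.45313525 0.03512018 0.138     ] area px diam 10.231743975947385 scene px [244.58797967 157.15315139]
short 184.62337938363444 202.4855472901169 [0.54878046 0.25779014 0.103     ] area px diam 9.674864386952457 scene px [335.94135111 163.92392835]
[ 0.45438429 -0.22099797  0.05      ] [156.80387121 210.93707551]
((18.988677978515625, 10.739622116088867), (10.685556411743164, 30.319183349609375), 87.51044464111328)
[331.61131859 228.0603776 ] [ 0.46841994 -0.17489874  0.05      ]
[361.90188599 226.74339533] [ 0.4708813  -0.26643263  0.05      ]
[362.36603546 237.41886711] [ 0.43885518 -0.26714506  0.05      ]
[332.07546997 238.73584938] [ 0.43646443 -0.17568738  0.05      ]
```

```bash
cat >> h.py <<'E'
def delta(st,P,yaw=None):
    M=R.from_quat(st['eef_rot']).as_matrix(); d=M.T@(np.asarray(P)-st['ee_pos'])/.025
    out=list(np.round(d,3))
    if yaw is not None:
        c,s=np.cos(yaw),np.sin(yaw); T=np.array([[c,s,0],[s,-c,0],[0,0,-1.]])
        out+=list(np.round(np.degrees(R.from_matrix(M.T@T).as_rotvec())/5,3))
    return [float(a) for a in out]
E
python3 - <<'E'
from h import *
from bench import r
s=r.read_state(); it=r.camera_info('top')
print(delta(s,s['ee_pos']+[0,0,.08],np.pi/2))
print(delta(s,[.640,.041,.30],np.pi/2))
for n,u,v,z in (('sauceR',340,139,.18),('sauceL',193,140,.18),('tin',224,193,.042),('tub',217,250,.06),('carton',130,213,.11),('gripbox',80,310,.1)): print(n,at_z(it,u,v,z))
print(r.camera_info('wrist'))
E
```

```text
[-0.004, 0.0, -3.2, -0.003, 0.015, -5.097]
[-12.495, 22.404, -3.11, -0.003, 0.015, -5.097]
sauceR [ 0.71528331 -0.1859888   0.18      ]
sauceL [0.71874138 0.22131519 0.18      ]
tin [0.57866319 0.14757435 0.042     ]
tub [0.40773635 0.16859314 0.06      ]
carton [0.51969209 0.41805775 0.11      ]
gripbox [0.23366964 0.57517638 0.1       ]
{'fx': 300.3395932955783, 'fy': 300.3395932955783, 'cx': 259.55245869150264, 'cy': 193.14111473529823, 'k1': 0.008276930420608654, 'origin': array([0.20958438, 0.59105925, 0.38272518]), 'rotation': array([0.83939796, 0.52962172, 0.06425016, 0.10384513])}
```

Call:
{"method": "carry_out", "body": {"commands": [[[255,0,0,-3.2,0,0,0],[255,0,0,-3.2,0,0,0],[255,-12.5,22.4,-3.2,0,0,-5.1],[255,-12.5,22.4,-3.2,0,0,-5.1],[255,-12.5,22.4,-3.2,0,0,-5.1],[255,-12.5,22.4,-3.2,0,0,-5.1],[255,-12.5,22.4,-3.2,0,0,-5.1],[255,-12.5,22.4,-3.2,0,0,-5.1],[255,-12.5,22.4,-3.2,0,0,-5.1],[255,-12.5,22.4,-3.2,0,0,-5.1],[255,-12.5,22.4,-3.2,0,0,-5.1],[255,-12.5,22.4,-3.2,0,0,-5.1]]], "grip_force": 10}}

```text
time: 1.6
ee_pos: [0.6293, 0.0553, 0.3019]
eef_rot: [0.707, 0.707, -0.001, 0.0]
ft_force: [0.3, 0.9, 0.4]
width: 0.0006
```

```bash
python3 - <<'E'
from h import *
from bench import r
s=r.read_state(); iw=r.camera_info('wrist'); im=r.camera('wrist'); cv2.imwrite('pics/w1.png',im)
s2=r.read_state();print(s['ee_pos'],s['joint_vel'].round(3),s2['ee_pos'])
for n,P in (("tall",[.6399,.0412,.173]),("mid",[.4531,.0351,.138]),("short",[.5488,.2578,.103]),("tcp",s['ee_pos'])): print(n,proj(iw,P))
print(delta(s2,[.640,.041,.20],np.pi/2))
E
```

```text
[0.62927197 0.05534818 0.30185504] [ 0.636  0.573  0.286 -0.662 -0.237  0.136  0.877] [0.63193271 0.04576178 0.30090334]
tall [247.09774777 197.18176968]
mid [240.33464442  -0.79371347]
short [438.06618996 104.84493268]
tcp [261.99367278 236.43522316]
[-0.161, 0.326, 4.037, -0.005, 0.075, -0.098]
```

View pics/w1.png

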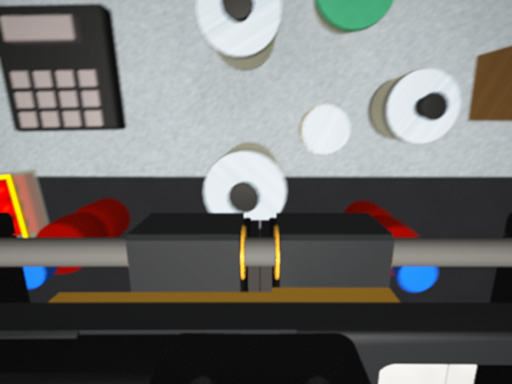

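The wrist picture shows the tall button at (244,197), the short one at (431,105) and the middle one at (237,6). The arm was still moving when it was taken, so I'll settle and measure again.

Call:
{"method": "carry_out", "body": {"commands": [[[255,-0.2,1.1,1.0,0,0.1,-0.1],[255,-0.2,1.1,1.0,0,0.1,-0.1],[255,-0.2,1.1,1.0,0,0.1,-0.1],[255,-0.2,1.1,1.0,0,0.1,-0.1],[255,-0.2,1.1,1.0,0,0.1,-0.1],[255,-0.2,1.1,1.0,0,0.1,-0.1],[255,-0.2,1.1,1.0,0,0.1,-0.1],[255,-0.2,1.1,1.0,0,0.1,-0.1]]]}}

```text
time: 2.65
ee_pos: [0.6593, 0.0404, 0.2759]
eef_rot: [0.707, 0.707, 0.001, -0.001]
ft_force: [-0.4, -0.2, -0.0]
width: 0.0007
```

```bash
cat > look.py <<'E'
import sys
from h import *
from bench import r
s=r.read_state(); iw=r.camera_info('wrist'); im=r.camera('wrist'); cv2.imwrite(f'pics/{sys.argv[1]}.png',im)
print(s['time'],s['ee_pos'].round(4),np.abs(s['joint_vel']).max().round(3),s['ft_force'].round(2))
g=im.astype(float).max(2)
for n,P,z in (("tall",[.6399,.0412],.173),("mid",[.4531,.0351],.138),("short",[.5488,.2578],.103)):
    u,v=proj(iw,P+[z]); 
    if not(12<u<500 and 12<v<370): continue
    for k in range(6):
        yy,xx=np.mgrid[0:384,0:512]; rr=np.hypot(xx-u,yy-v)
        w=(g<95)*(rr<20)
        if w.sum()==0: break
        u,v=(w*xx).sum()/w.sum(),(w*yy).sum()/w.sum()
    print(n,'proj',proj(iw,P+[z]).round(1),'seen',u.round(1),v.round(1),w.sum(),at_z(iw,u,v,z).round(4))
E
python3 look.py w2
```

```text
2.65 [0.6593 0.0404 0.2759] 0.001 [-0.41 -0.24 -0.01]
tall proj [262.  171.8] seen 260.5 172.0 698 [0.6401 0.0399 0.173 ]
short proj [470.3  73.3] seen 464.3 73.8 848 [0.5493 0.2517 0.103 ]
```

View pics/w2.png

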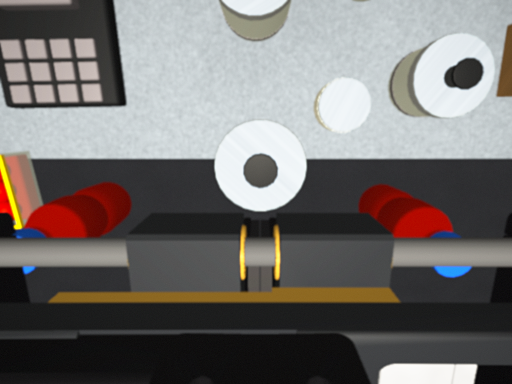

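The wrist view shows the tall button at (260,172), which puts it at (0.640, 0.040) and agrees with the top camera. Moving to just above it.

Call:
{"method": "carry_out", "body": {"commands": [[[255,0,-0.77,0.5,0,0,0],[255,0,-0.77,1.5,0,0,0],[255,0,-0.77,2.7,0,0,0],[255,0,-0.77,3.5,0,0,0],[255,0,-0.77,3.7,0,0,0],[255,0,-0.77,3.7,0,0,0],[255,0,-0.77,3.7,0,0,0]]]}}

```text
time: 3.58
ee_pos: [0.6406, 0.0405, 0.1846]
eef_rot: [0.707, 0.707, 0.001, -0.0]
ft_force: [0.5, 0.5, 0.6]
width: 0.0004
```

```bash
python3 look.py w3; python3 - <<'E'
from bench import r
import cv2
im=r.camera('scene'); cv2.imwrite('pics/s3.png',cv2.resize(im[130:270,200:360],None,fx=4,fy=4))
E
```

```text
3.575 [0.6406 0.0405 0.1846] 0.002 [0.52 0.54 0.61]
tall proj [263. 228.] seen 260.7 222.0 1183 [0.636  0.0398 0.173 ]
```

View pics/s3.png

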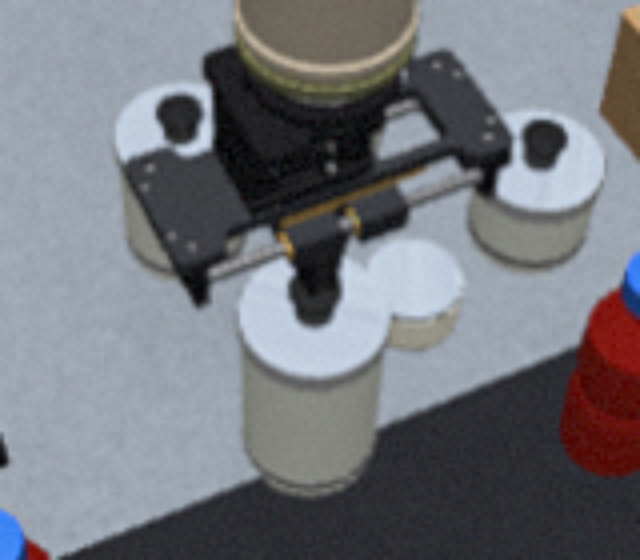

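View pics/w3.png

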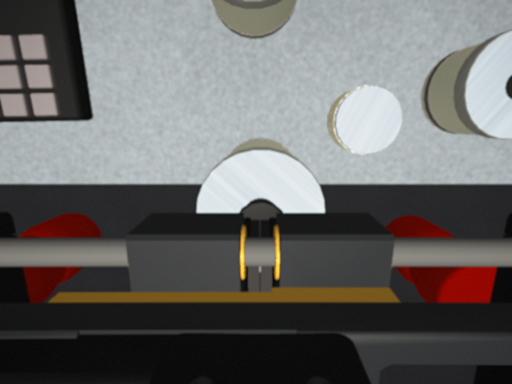

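The scene view shows the fingers centred over the tall button near (315,300) in the crop, with the gripper body clear. Pressing slowly.

Call:
{"method": "carry_out", "body": {"commands": [[[255,0,0,0.25,0,0,0],[255,0,0,0.4,0,0,0],[255,0,0,0.5,0,0,0],[255,0,0,0.6,0,0,0],[255,0,0,0.7,0,0,0],[255,0,0,0.78,0,0,0],[255,0,0,0.84,0,0,0],[255,0,0,0.88,0,0,0],[255,0,0,0.9,0,0,0],[255,0,0,0.9,0,0,0],[255,0,0,0.9,0,0,0]]]}}

```text
time: 5.05
ee_pos: [0.6407, 0.0406, 0.1625]
eef_rot: [0.707, 0.707, 0.001, -0.0]
ft_force: [-2.8, -0.4, 7.5]
width: 0.0007
```

Call:
{"method": "carry_out", "body": {"commands": [[[255,0,0,0.05,0,0,0],[255,0,0,0.05,0,0,0]]]}}

```text
time: 5.3
ee_pos: [0.6409, 0.0406, 0.1619]
eef_rot: [0.707, 0.707, 0.002, -0.0]
ft_force: [-3.0, -0.1, 7.8]
width: 0.0004
```

Call:
{"method": "carry_out", "body": {"commands": [[[255,0,0,-0.3,0,0,0],[255,0,0,-1.0,0,0,0],[255,0,0,-2.5,0,0,0],[255,0,-2.5,-4.0,0,0,0],[255,0,-5.0,-4.0,0,0,0],[255,0,-6.0,-4.0,0,0,0],[255,-0.2,-6.7,-4.0,0,0,0],[255,-0.2,-6.7,-4.0,0,0,0],[255,-0.2,-6.7,-4.0,0,0,0],[255,-0.2,-6.7,-4.0,0,0,0]]]}}

```text
time: 6.55
ee_pos: [0.4738, 0.0354, 0.2614]
eef_rot: [0.707, 0.707, 0.002, -0.0]
ft_force: [0.3, 0.0, 0.5]
width: 0.0003
```

```bash
python3 look.py w4; python3 - <<'E'
from bench import r
import cv2
im=r.camera('scene'); cv2.imwrite('pics/s4.png',cv2.resize(im[130:270,200:360],None,fx=4,fy=4))
E
```

```text
6.55 [0.4738 0.0354 0.2614] 0.005 [0.35 0.02 0.46]
tall proj [266.8 359. ] seen 266.8 359.0 1255 [0.6399 0.0412 0.173 ]
mid proj [260.6 166.5] seen 259.2 165.1 743 [0.4517 0.0338 0.138 ]
short proj [455.5 244.6] seen 448.0 237.8 505 [0.5405 0.248  0.103 ]
```

View pics/s4.png

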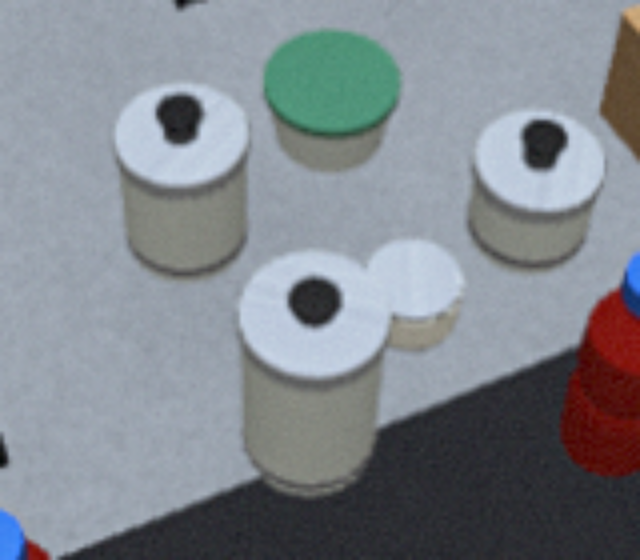

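View pics/w4.png

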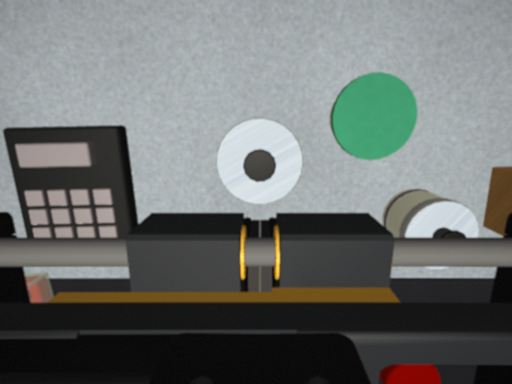

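The scene crop shows the tall button now low and the canister where it was. The wrist view puts the middle button at (259,165), which is (0.452, 0.034). Next is the descent above the middle one, then the press.

Call:
{"method": "carry_out", "body": {"commands": [[[255,-0.04,-0.86,0.5,0,0,0],[255,-0.04,-0.86,1.5,0,0,0],[255,-0.04,-0.86,2.7,0,0,0],[255,-0.04,-0.86,3.7,0,0,0],[255,-0.04,-0.86,4.3,0,0,0],[255,-0.04,-0.86,4.5,0,0,0],[255,-0.04,-0.86,4.5,0,0,0],[255,-0.04,-0.86,4.5,0,0,0]]]}}

```text
time: 7.65
ee_pos: [0.4528, 0.0347, 0.1495]
eef_rot: [0.707, 0.707, 0.002, 0.0]
ft_force: [0.1, 0.6, -0.5]
width: 0.0006
```

Call:
{"method": "carry_out", "body": {"commands": [[[255,0,0,0.25,0,0,0],[255,0,0,0.4,0,0,0],[255,0,0,0.5,0,0,0],[255,0,0,0.6,0,0,0],[255,0,0,0.7,0,0,0],[255,0,0,0.78,0,0,0],[255,0,0,0.84,0,0,0],[255,0,0,0.9,0,0,0],[255,0,0,0.94,0,0,0],[255,0,0,0.94,0,0,0],[255,0,0,0.94,0,0,0]]]}}

```text
time: 9.02
ee_pos: [0.4531, 0.0348, 0.1264]
eef_rot: [0.707, 0.707, 0.002, 0.0]
ft_force: [-3.8, -1.6, 8.7]
width: 0.0005
```

Call:
{"method": "carry_out", "body": {"commands": [[[255,0,0,-0.3,0,0,0],[255,0,0,-1.0,0,0,0],[255,0,0,-2.5,0,0,0],[255,0,0,-4.2,0,0,0],[255,2,1,-4.2,0,0,0],[255,4,2,-4.2,0,0,0],[255,6.4,3.4,-4.2,0,0,0],[255,8,4.3,-4.2,0,0,0],[255,8.7,4.6,-4.2,0,0,0],[255,8.7,4.6,-4.2,0,0,0],[255,8.7,4.6,-4.2,0,0,0],[255,8.7,4.6,-4.2,0,0,0]]]}}

```text
time: 10.52
ee_pos: [0.5678, 0.2507, 0.2329]
eef_rot: [0.708, 0.707, 0.002, 0.0]
ft_force: [-0.2, 0.2, -0.2]
width: 0.0006
```

```bash
python3 look.py w5; python3 - <<'E'
from bench import r
import cv2
im=r.camera('scene'); cv2.imwrite('pics/s5.png',cv2.resize(im[130:270,200:360],None,fx=4,fy=4))
E
```

```text
10.525 [0.5678 0.2507 0.2329] 0.003 [-0.23  0.16 -0.18]
short proj [268. 167.] seen 266.6 165.7 718 [0.5476 0.2564 0.103 ]
```

View pics/s5.png

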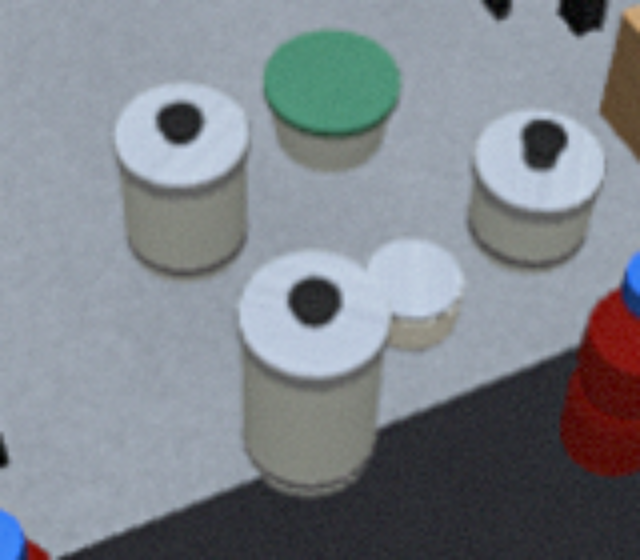

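View pics/w5.png

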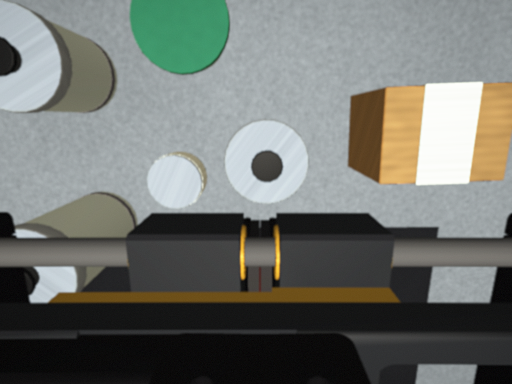

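Both the tall and middle buttons look down. The short button is at (267,166) in the wrist view, which is (0.548, 0.2565).

Call:
{"method": "carry_out", "body": {"commands": [[[255,0.24,-0.79,0.5,0,0,0],[255,0.24,-0.79,1.5,0,0,0],[255,0.24,-0.79,2.7,0,0,0],[255,0.24,-0.79,3.7,0,0,0],[255,0.24,-0.79,4.4,0,0,0],[255,0.24,-0.79,4.7,0,0,0],[255,0.24,-0.79,4.7,0,0,0],[255,0.24,-0.79,4.7,0,0,0]]]}}

```text
time: 11.62
ee_pos: [0.549, 0.2578, 0.1164]
eef_rot: [0.708, 0.707, 0.003, 0.001]
ft_force: [0.6, -0.1, 0.6]
width: 0.0005
```

Call:
{"method": "carry_out", "body": {"commands": [[[255,0,0,0.3,0,0,0],[255,0,0,0.45,0,0,0],[255,0,0,0.55,0,0,0],[255,0,0,0.65,0,0,0],[255,0,0,0.75,0,0,0],[255,0,0,0.84,0,0,0],[255,0,0,0.9,0,0,0],[255,0,0,0.96,0,0,0],[255,0,0,1.0,0,0,0],[255,0,0,1.0,0,0,0],[255,0,0,1.0,0,0,0]]]}}

```text
time: 13.0
ee_pos: [0.5492, 0.2579, 0.0919]
eef_rot: [0.708, 0.707, 0.003, 0.0]
ft_force: [-4.5, -2.9, 7.9]
width: 0.0003
```

Call:
{"method": "carry_out", "body": {"commands": [[[255,0,0,-0.3,0,0,0],[255,0,0,-1.0,0,0,0],[255,0,0,-2.8,0,0,0],[255,0,0,-4.8,0,0,0],[255,-1,-0.2,-6.2,0,0,0],[255,-3.4,-0.6,-6.2,0,0,0],[255,-5.8,-1.0,-6.2,0,0,0],[255,-8.2,-1.4,-6.2,0,0,0],[255,-10.6,-1.8,-6.2,0,0,0],[255,-13,-2.2,-6.2,0,0,0],[255,-15.4,-2.6,-6.2,0,0,0],[255,-17,-2.9,-6.2,0,0,0]]]}}

```text
time: 14.5
ee_pos: [0.4745, -0.1707, 0.2458]
eef_rot: [0.709, 0.706, 0.004, 0.001]
ft_force: [-0.4, -0.1, 0.4]
width: 0.0006
```

Call:
{"method": "carry_out", "body": {"commands": [[[255,-1,0,0,0,0,0],[255,-1,0,0,0,0,0],[255,-1,0,0,0,0,0],[255,-1,0,0,0,0,0]]]}}

```text
time: 15.0
ee_pos: [0.4747, -0.1946, 0.2459]
eef_rot: [0.708, 0.706, 0.004, 0.001]
ft_force: [-0.1, -0.4, 0.7]
width: 0.0007
```

```bash
python3 look.py w6; python3 - <<'E'
from bench import r
import cv2
im=r.camera('scene'); cv2.imwrite('pics/s6.png',cv2.resize(im[130:330,100:390],None,fx=2.7,fy=2.7))
E
```

```text
15.0 [ 0.4747 -0.1946  0.2459] 0.003 [-0.07 -0.42  0.69]
```

View pics/s6.png

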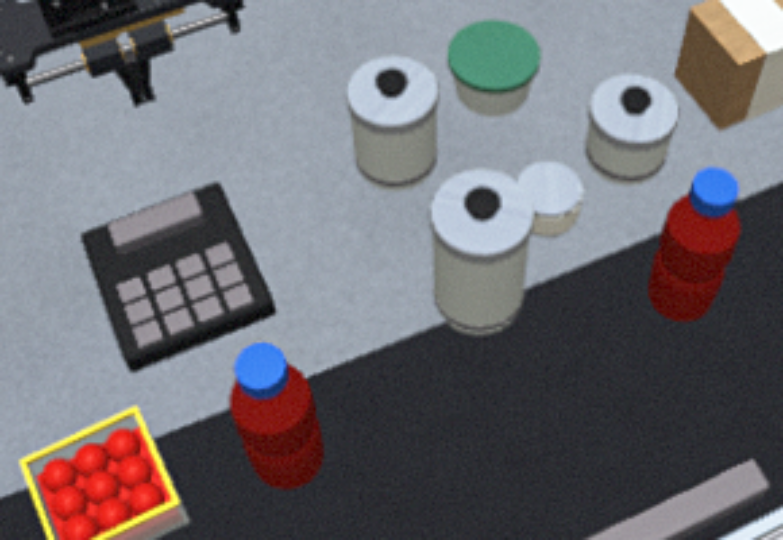

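View pics/w6.png

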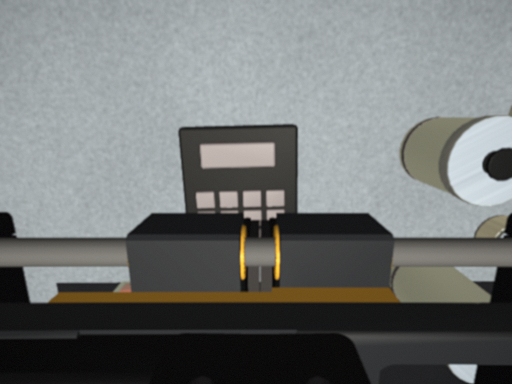

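All three buttons look down, and nothing else has moved. The bar key is at about (237,155) in the wrist view, so I measure it next.

```bash
python3 - <<'E'
from h import *
from bench import r
im=cv2.imread('pics/w6.png'); iw=r.camera_info('wrist'); s=r.read_state()
g=im[132:178,190:290].max(2); n,l,st,ce=cv2.connectedComponentsWithStats((g>130).astype(np.uint8))
for i in range(1,n):
    if st[i][4]>300 :
        rc=cv2.minAreaRect(np.argwhere(l==i)[:,::-1].astype(np.float32)); B=cv2.boxPoints(rc)+[190,132]
        print(st[i],ce[i]+[190,132],at_z(iw,*(ce[i]+[190,132]),.05)); print([at_z(iw,*b,.05).round(4)[:2] for b in B])
c=at_z(iw,237.,154.8,.05)
print(delta(s,[.454,-.2215,.070]))
E
```

```text
[  10   11   75   25 1758] [237.20307167 154.84584755] [ 0.45229085 -0.22217018  0.05      ]
[array([ 0.4394, -0.2658]), array([ 0.4376, -0.1787]), array([ 0.4657, -0.1778]), array([ 0.4676, -0.2666])]
[-1.095, -0.87, 7.022]
```

Call:
{"method": "carry_out", "body": {"commands": [[[255,-1.1,-0.92,0.5,0,0,0],[255,-1.1,-0.92,2.0,0,0,0],[255,-1.1,-0.92,3.8,0,0,0],[255,-1.1,-0.92,5.4,0,0,0],[255,-1.1,-0.92,6.5,0,0,0],[255,-1.1,-0.92,7.0,0,0,0],[255,-1.1,-0.92,7.2,0,0,0],[255,-1.1,-0.92,7.2,0,0,0],[255,-1.1,-0.92,7.2,0,0,0]]]}}

```text
time: 16.23
ee_pos: [0.4534, -0.2218, 0.0665]
eef_rot: [0.708, 0.706, 0.004, 0.002]
ft_force: [0.1, -0.7, -0.5]
width: 0.0004
```

```bash
python3 look.py w7; python3 - <<'E'
from bench import r
import cv2
im=r.camera('scene'); cv2.imwrite('pics/s7.png',cv2.resize(im[150:290,100:260],None,fx=4,fy=4))
E
```

```text
16.225 [ 0.4534 -0.2218  0.0665] 0.003 [ 0.1  -0.67 -0.53]
```

View pics/s7.png

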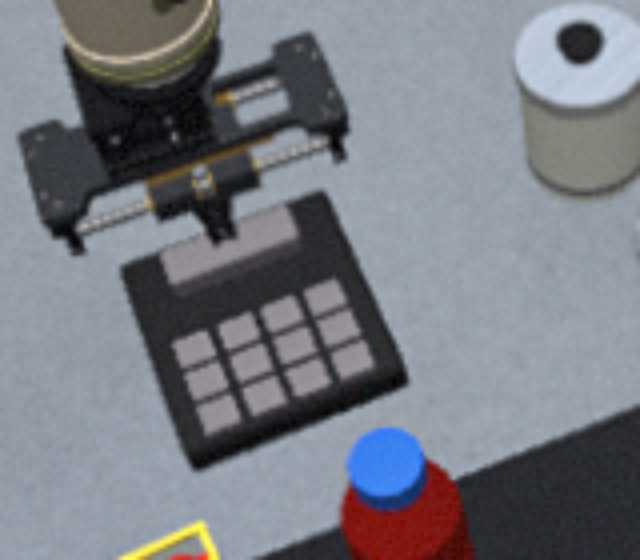

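View pics/w7.png

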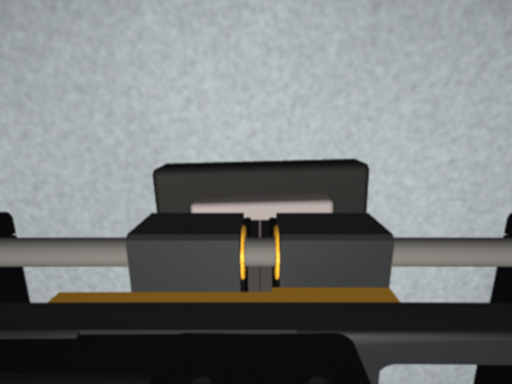

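The fingers are centred over the bar key, at about (225,240) in the crop, and clear of the small keys. Pressing, then releasing.

Call:
{"method": "carry_out", "body": {"commands": [[[255,0,0,0.35,0,0,0],[255,0,0,0.55,0,0,0],[255,0,0,0.65,0,0,0],[255,0,0,0.75,0,0,0],[255,0,0,0.85,0,0,0],[255,0,0,0.92,0,0,0],[255,0,0,0.97,0,0,0],[255,0,0,0.97,0,0,0],[255,0,0,0.97,0,0,0]]]}}

```text
time: 17.45
ee_pos: [0.4531, -0.2215, 0.0421]
eef_rot: [0.708, 0.706, 0.004, 0.001]
ft_force: [-4.4, 1.1, 8.0]
width: 0.0005
```

Call:
{"method": "carry_out", "body": {"commands": [[[255,0,0,-0.3,0,0,0],[255,0,0,-1.0,0,0,0],[255,0,0,-2.5,0,0,0],[255,0,0,-4.5,0,0,0],[255,0,0,-6.5,0,0,0],[255,0,0,-7.5,0,0,0],[255,0,0,-7.5,0,0,0],[255,0,0,-7.5,0,0,0]]]}}

```text
time: 18.45
ee_pos: [0.4514, -0.2223, 0.2292]
eef_rot: [0.708, 0.706, 0.004, 0.001]
ft_force: [0.0, -0.1, -1.0]
width: 0.0005
```

```bash
python3 look.py w8; python3 - <<'E'
from h import *
from bench import r
im=r.camera('scene'); cv2.imwrite('pics/s8.png',cv2.resize(im[130:330,100:390],None,fx=2.7,fy=2.7))
cv2.imwrite('pics/t8.png',r.camera('top'))
t=cv2.imread('pics/scene0.png')
isc=r.camera_info('scene')
d=cv2.absdiff(t,im).max(2); cv2.imwrite('pics/d8.png',d*2)
# button blob in scene vs fully-down prediction
for n,P,l in (("tall",[.640,.0405],.150),("mid",[.4525,.0345],.115),("short",[.5485,.257],.080)):
    a=proj(isc,P+[l+.014]).round(1); b=proj(isc,P+[l+.024]).round(1)
    u,v=a.astype(int); g=im.max(2); yy,xx=np.mgrid[0:384,0:512]; w=(g<60)*(np.hypot(xx-u,yy-v)<12)
    print(n,'top if down',a,'if up',b,'blob',(w*xx).sum()/w.sum(),(w*yy).sum()/w.sum(), 'rows',np.where(w.any(1))[0][[0,-1]], 'pred rows down',proj(isc,[P[0]-.016*.95,P[1]+.016*.3,l+.014])[1].round(1))
E
```

```text
18.45 [ 0.4514 -0.2223  0.2292] 0.012 [ 0.03 -0.08 -1.01]
tall top if down [278.4 204.5] if up [278.5 201.9] blob 278.05 204.89 rows [200 210] pred rows down 198.9
mid top if down [244.4 159.4] if up [244.3 156.8] blob 244.52 160.24 rows [156 165] pred rows down 154.8
short top if down [335.2 166.1] if up [335.7 163.7] blob 335.05970149253733 166.7910447761194 rows [163 171] pred rows down 161.7
```

View pics/s8.png

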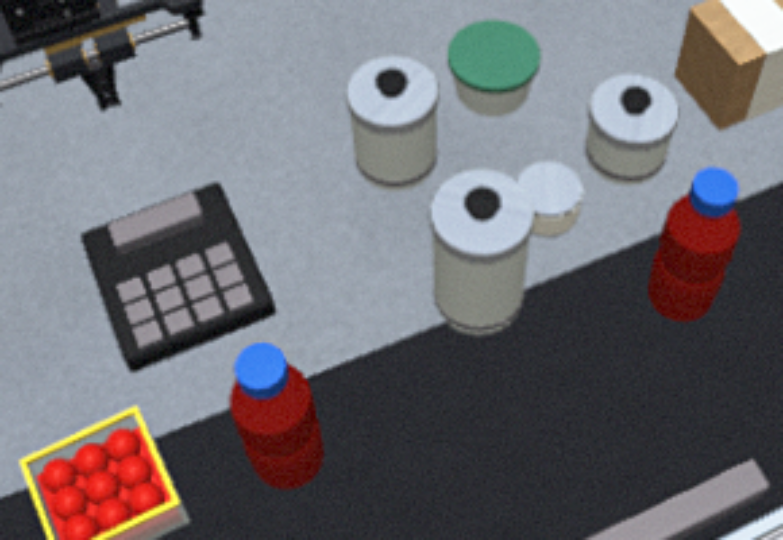

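View pics/d8.png

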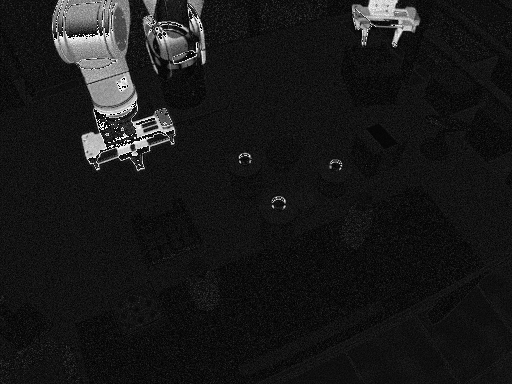

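The difference picture shows changes only at the three buttons, around (278,203), (245,160) and (335,166), and on the robot itself. The blob centres match the fully-down prediction within 1 px. Handing in.

```bash
python3 -c "
from bench import r
print(r.close_job(), r.read_state()['time'])"
```

```text
the job is handed in; nothing more can be done
the job is handed in; nothing more can be done
```

The job is done and handed in, after about 18.6 s of the 61 s. With the fingers closed and pointing down, I pressed the seal buttons in order (tall, middle, short). I then pressed the bar key and let it go.

**Seal buttons:** the last readings while pressing were 7.8 N (tall), 8.7 N (middle) and 7.9 N (short). All are above the 6 N at which the cap starts to give. The fingers ended about 2 to 2.6 mm below each button's fully-down height, so each plunger was at its stop. In the last scene picture, all three button centres match the fully-down position within 1 px.

**Bar key:** it went down about 8 mm at 8.0 N, past the 4 mm where it registers. After release it looks the same as at the start. The fingers stayed over the bar and never went below 42 mm, above the 36 mm tops of the small keys.

**Everything else:** comparing the scene pictures from before and after shows changes only at the three buttons and on the robot. The canisters and other items stayed where they were. At hand-in the arm was clear of everything, at a height of 0.23 m.

**Disagreements:** the top and wrist cameras differed by up to 2 mm on positions. The force readings showed 3 to 5 N sideways during the presses, but nothing moved.

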